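# Pack the stamping kit into its stacking desk box

## Task

Pack the stamping kit away in its stacking wooden box, from the bottom up. First stand the ink bottle in the wide compartment of the box and the rubber stamp in the narrow one (either of these two first), then seat the empty tray squarely on the box over them, then lay the eraser flat in the tray's undivided compartment, and last put the lid on the tray so that it sits fully home. Keep the ink bottle upright all the while.

Things in the scene. Friction and masses are not known exactly. Their poses are not given: they have to be found in the camera images.
- desk_box: Open wooden box, fixed to the desk: 112 mm (x) by 132 mm (y, its long side), 80 mm high, walls and floor 6 mm thick. Origin at the centre of its underside, z up. A 4 mm cross wall, 30 mm high above the floor, at y = -14 mm parts the inside into a wide compartment (+y end) and a narrow one (-y end).
- wide_bay (a point): Centre of the grey floor of the box's wide compartment (100 mm along x, 72 mm along y); axes as the box. The box's rim is 74 mm above this point.
- narrow_bay (a point): Centre of the grey floor of the box's narrow compartment (100 mm along x, 44 mm along y); axes as the box. The box's rim is 74 mm above this point.
- tray_center (a point): Loose open wooden tray, 112 (x) x 132 (y) x 46 mm high, walls 6; point: its centre, 23 mm above its underside. Its dark 7 mm foot drops inside the box's rim (3 mm play, rounded edges); seated, long sides together, either way round, its underside is 73 mm above the box's. Lift by the 10 mm thick grip wall along y down its middle: top 38 mm above the underside, 27 mm deep beside it.
- tray_slot (a point): Centre of the grey floor of the tray's undivided compartment (45 mm along x, 120 mm along y, on the -x side of the grip wall), 11 mm above the tray's underside, 35 mm below its rim; axes as the tray. The compartment on the other side has a low cross wall.
- lid_center (a point): Loose wooden lid, 112 mm (x) by 132 mm (y), 40 mm high with its grip; point: its centre, 20 mm above its underside. Dark foot 7 mm high like the tray's, then a 9 mm board, then a dark upright bar grip in the middle, 14 mm wide (x), 56 mm long (y), 24 mm high. Seated on the tray, its underside is 39 mm above the tray's.
- ink_bottle_center (a point): Square dark-blue ink bottle, 54 x 54 mm, 64 mm high, 0.19 kg; point: its centre, 32 mm above its underside, z up. Round black cap, 32 mm across, from 46 to 64 mm above the underside, fixed to the bottle: it can be lifted by the cap.
- rubber_stamp_center (a point): Hand stamp with a dark red turned knob, 69 mm high; point: its centre, 34 mm above its underside, z up. Foot block 24 mm (x) by 48 mm (y), top 16 mm above the underside; the round knob above it is up to 24 mm across.
- eraser_center (a point): Blue and white eraser lying flat, 21 mm (x) by 46 mm (y), 12 mm high; point: its centre, 6 mm above its underside. Gripped by its ends (along y) and laid lengthwise in the tray's compartment, it leaves room there for the fingers.

How it is judged (in metres and radians):
On the way, in this order (a step that is already met when the one before it is completed fails the run):
1. the ink bottle stands in the box's wide compartment and the stamp in the narrow one (x of ink_bottle_center in the frame of desk_box between -0.028 and 0.028 m and y of ink_bottle_center in the frame of desk_box between 0.01 and 0.038 m and z of ink_bottle_center in the frame of desk_box between 0.032 and 0.044 m and angle between each of ink_bottle_center, rubber_stamp_center's own z axis and vertical below 0.12 rad and x of rubber_stamp_center in the frame of desk_box between -0.036 and 0.036 m and y of rubber_stamp_center in the frame of desk_box between -0.052 and -0.024 m and z of rubber_stamp_center in the frame of desk_box between 0.0345 and 0.0465 m), for 0.2 s.
2. the tray is seated on the box (z of tray_center in the frame of desk_box between 0.093 and 0.099 m and horizontal distance between tray_center and desk_box below 0.006 m and angle between the y axis of tray_center and the y axis of desk_box, either way round below 0.1 rad and angle between tray_center's own z axis and vertical below 0.03 rad), for 0.2 s.
3. the eraser lies in the tray's undivided compartment (x of eraser_center in the frame of tray_center between -0.0455 and -0.0095 m and y of eraser_center in the frame of tray_center between -0.045 and 0.045 m and z of eraser_center in the frame of tray_center between -0.011 and -0.001 m and angle between eraser_center's own z axis and vertical below 0.12 rad), for 0.2 s.
4. the lid is seated on the tray (z of lid_center in the frame of tray_center between 0.033 and 0.039 m and horizontal distance between lid_center and tray_center below 0.006 m and angle between the y axis of lid_center and the y axis of tray_center, either way round below 0.1 rad and angle between lid_center's own z axis and vertical below 0.03 rad), for 0.2 s.
At the end, for the whole second after the job is handed in: Bottle and stamp upright on the floors of their compartments (6 mm, 0.12 rad); tray seated on the box and lid on the tray (centred within 6 mm, height within 3 mm, square within 0.1 rad, level); eraser flat in the undivided compartment; all at rest (all of step 1 and all of step 2 and all of step 3 and all of step 4 and linear speed of each of tray, lid, ink_bottle, rubber_stamp, eraser below 0.01 m/s); the robot touches nothing.
It fails at once if the ink bottle is tipped over (angle between ink_bottle_center's own z axis and vertical above 0.5 rad).
It also fails if it takes over 128 s, if anything falls off the work surface, if the arm or the gripper's body presses on something with over 40 N, if the wrist force passes 120 N, or if a joint passes its speed limit or range.

## Robot

A 6-joint arm with a two-finger parallel gripper is mounted at the origin on the work surface; the furniture and walls round the work are solid. World frame = base frame: x ahead of the robot, y to its left, z up, the work surface at z = 0. Lengths are in mm, angles in rad, forces in N, time in s.
With the tool pointing down it reaches from about 275 to 1000 mm from the base axis. Payload 8.4 kg.
Tool frame: the origin (TCP) lies at the very end of the fingers, on their centre line; the grasp point (between the pads) lies 19 mm behind it (r.pinch_z is the distance from the TCP to the grasp point, in mm); z points along the fingers, y is the line along which they close (so a half turn about z gives the same grasp; the last joint's range is limited). The gripper opens to 85 mm and grips with 20 to 120 N. Pads are 22 mm wide; open, the fingers measure 114 mm over their backs; the gripper's body (76 mm by 85 mm) begins 54 mm behind the grasp point. The pads swing forward as they close: fully open they stand 13 mm farther back than shut.
Start: joints at [1.304, 0.353, 1.633, -0, 1.155, -0.002], TCP at [163.571, 603.218, 192.481] pointing down, gripper open.
Joint ranges: [-2.63, 2.63], [-0.92, 2.1], [0.06, 2.66], [-1.3, 4.44], [0, 2.69], [-3.02, 3.02]. Speed limits (rad/s): [2.22, 2.22, 2.79, 3.14, 3.14, 3.14].

## Interface

Orientations are given as [roll, pitch, yaw] about the fixed x, y, z axes, in that order (R = Rz(yaw) Ry(pitch) Rx(roll)).
In Python, from rig import r gives the robot as it stands.
- The arm moves only by the tool carry_out, never from a script. Its argument "series" is a list of rows, each a list of 7 numbers: the turn, a rotation vector about the tool's x, y, z as a fraction of full scale, then the shift along the tool's x, y, z as a fraction of full scale, then the gripper command: -1 is fully open, 1 is shut, values between are in proportion. A call has 1 to 8 rows; each row is the pose to reach, as a shift and turn from the pose commanded when the call began, along the tool's axes at that moment, turning the shorter way round; what a row does not reach only later rows make up. Full scale, the value 1, is 0.25 m for a shift and pi rad for a turn. A row lasts 1/8 s, in which the tool goes at most 62.5 mm and 10.7 degrees, less where a joint would pass 70% of its speed; a pose out of reach is approached as far as the arm can. A call with a number of a shift or a turn outside -1 to 1 is refused whole. A call with a gripper value outside its range is refused whole. The fingers move at their own pace and stop on an object; "force" is the grip in N (left out, the last holds). Time passes only in rows, so rows that repeat a pose let the fingers close. It gives the time, the measured TCP pose, the force, the opening and the grip force at its end, in the units of the state.
- r.sense(): the state, without advancing time (a new reading comes with each control period).
- r.grab_frame(name): name is "scene" or "top"; returns the picture (384x512x3 uint8, red, green, blue); there is no depth.
- r.get_calibration(name): a dict with "K" (3x3 intrinsics, pixels), "pose" (4x4, takes a point from camera to world coordinates). Camera axes: x right, y up, looking along -z (the intrinsics and any distortion apply to the point x, -y, -z); pixel columns grow to the right and rows downward; lengths in mm; the calibration is good to about 2 mm. A picture is of the moment at which its call begins. get_calibration takes no time and is no camera call.
- r.sign_off(): hands the job in; it is judged then, once.
Trained networks look in the newest picture that a camera, given by its name, has taken for a name from the list of things; names that differ only in an ending like _2 or _b are one class to them, and where a whole thing is asked for, a point or a joint stands for the part that bears it (a point fixed in the world has none). Each returns a list of dicts, best first, with "score" (0 to 1); they miss things now and then, are a little off and sometimes report something else, mostly with a low value. They report only what shows in the picture. A call takes as long as a camera call.
- r.silhouettes(camera, label): "region" (384x512 bool, what is visible of it) and "position" ([row, column] in pixels, amid what is visible of it).
The state is a dict: "clock": time; "qpos": joint angles; "qvel": joint speeds; "joint_efforts": joint torques, N m; "eef_pos": TCP position; "tcp_rot": TCP orientation; "contact_force": force on the tool from outside, world axes, zero at the start; "wrist_torque": the same for the moment, N m; "opening": opening from 0.0 (shut) to 1.0 (fully open); "grasp_force": force on a finger pad.
Only numpy, scipy, OpenCV 4.12 (cv2) and the standard library are available. Lean on these libraries where they do the work, as an engineer would, in place of code of your own. Each camera call takes 0.05 s, during which the arm holds its last target. There are 200 camera calls.

## Working session

There is one attempt and no reset: what is moved stays moved. The work goes in short steps, Python scripts to look and compute and a tool call to move; the robot and the scene stay as the last step left them, time stands still between calls to the robot, and variables do not carry over. Pictures are saved under pics/ and viewed, at most 14 in all, crops included, and the job is handed in when it is done.

Besides the shell and the picture viewer there is one more tool, called after "Emit:" as a command line: name --pt "numbers of a row" for each row, then --argument value for the rest. carry_out: Moves the arm, as the interface text tells. Its arguments: {"type":"object","properties":{"series":{"type":"array"},"force":{"type":"number"}},"required":["series"]}

```bash
mkdir -p pics; ls
python3 - <<'E'
from rig import r
import cv2,numpy as np
np.set_printoptions(precision=2,suppress=True)
for n in("scene","top"):
    cv2.imwrite(f"pics/{n}0.png",cv2.cvtColor(r.grab_frame(n),cv2.COLOR_RGB2BGR))
    c=r.get_calibration(n);print(n,c)
    for l in("desk_box","tray_center","lid_center","ink_bottle_center","rubber_stamp_center","eraser_center"):
        for d in r.silhouettes(n,l)[:2]:
            print(l,round(d["score"],2),d["position"],d["region"].sum())
print(r.sense(),r.pinch_z)
E
```

```text
pics
scene {'K': array([[377.15,   0.  , 258.74],
       [  0.  , 377.15, 192.19],
       [  0.  ,   0.  ,   1.  ]]), 'pose': array([[   0.76,    0.34,   -0.56, -238.38],
       [  -0.66,    0.39,   -0.65, -660.8 ],
       [   0.01,    0.86,    0.52,  642.82],
       [   0.  ,    0.  ,    0.  ,    1.  ]])}
desk_box 0.89 [203.7, 285.3] 2267
tray_center 0.76 [177.8, 235.7] 1134
tray_center 0.4 [164.2, 219.3] 35
lid_center 0.6 [249.4, 353.2] 1489
ink_bottle_center 0.59 [182.4, 197.0] 290
rubber_stamp_center 0.72 [283.1, 335.0] 370
eraser_center 0.51 [165.5, 218.2] 27
top {'K': array([[497.68,   0.  , 253.9 ],
       [  0.  , 497.68, 192.73],
       [  0.  ,   0.  ,   1.  ]]), 'pose': array([[  -0.02,    0.99,   -0.14,  209.42],
       [  -1.  ,   -0.02,    0.01,   56.33],
       [   0.01,    0.14,    0.99, 1413.85],
       [   0.  ,    0.  ,    0.  ,    1.  ]])}
desk_box 0.83 [180.1, 274.7] 2066
tray_center 0.64 [177.6, 186.0] 1942
lid_center 0.86 [172.7, 353.3] 1812
lid_center 0.41 [180.0, 269.7] 2122
ink_bottle_center 0.74 [217.1, 159.8] 390
rubber_stamp_center 0.64 [223.6, 373.1] 152
eraser_center 0.58 [165.8, 129.8] 96
eraser_center 0.41 [176.6, 185.2] 1979
{'clock': 0.7, 'qpos': array([ 1.3 ,  0.35,  1.63,  0.  ,  1.16, -0.  ]), 'qvel': array([-0., -0., -0., -0.,  0.,  0.]), 'joint_efforts': array([ -0.  , -60.5 , -34.24,   0.  ,   0.  ,   0.  ]), 'eef_pos': array([163.56, 603.23, 192.52]), 'tcp_rot': array([ 3.14, -0.  ,  2.88]), 'contact_force': array([-0.14,  0.31, -0.44]), 'wrist_torque': array([ 0.03,  0.01, -0.01]), 'grasp_force': 0.0, 'opening': 1.0012991937723612} 18.700000000000003
```

Run:
```python
import cv2
a=cv2.imread("pics/top0.png")[90:290,80:440];cv2.imwrite("pics/t0.png",cv2.resize(a,(792,440),interpolation=cv2.INTER_CUBIC))
```

```text
(no output)
```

View pics/t0.png

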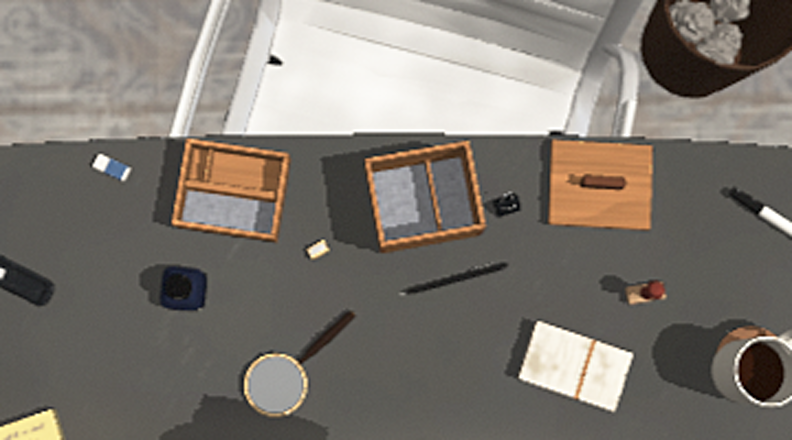

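View pics/scene0.png

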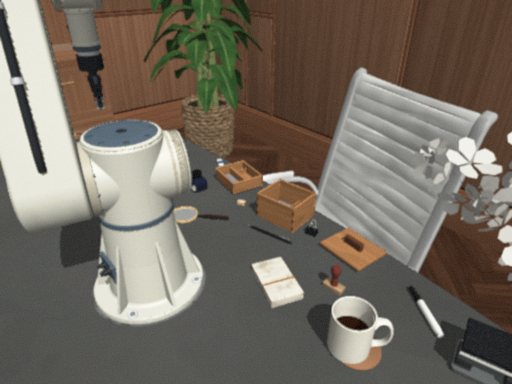

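```bash
cat > h.py <<'E'
import numpy as np,cv2
from rig import r
from scipy.optimize import minimize
def box(sx,sy,z0,z1,cx=0,cy=0): return np.array([[cx+a*sx/2,cy+b*sy/2,z] for a in(-1,1) for b in(-1,1) for z in(z0,z1)],float)
def cyl(d,z0,z1): return np.array([[d/2*np.cos(t),d/2*np.sin(t),z] for t in np.arange(0,6.28,.3) for z in(z0,z1)])
M={"desk_box":[box(112,132,0,80)],"tray_center":[box(112,132,7,46),box(105,125,0,7)],"lid_center":[box(112,132,7,16),box(105,125,0,7),box(14,56,16,40)],
"ink_bottle_center":[box(54,54,0,44),cyl(32,44,64)],"rubber_stamp_center":[box(24,48,0,16),cyl(12,16,45),cyl(24,47,65)],"eraser_center":[box(21,46,0,12)]}
def proj(c,P):
    T=c["pose"];p=(P-T[:3,3])@T[:3,:3];p=p*[1,-1,-1];q=p@c["K"].T;return q[:,:2]/q[:,2:]
def unproj(c,rc,z):
    T=c["pose"];d=np.linalg.inv(c["K"])@[rc[1],rc[0],1];d=T[:3,:3]@(d*[1,-1,-1]);return T[:3,3]+d*(z-T[2,3])/d[2]
S=4
def render(c,name,p,z=0):
    im=np.zeros((384*S,512*S),np.uint8);C,s=np.cos(p[2]),np.sin(p[2])
    for P in M[name]:
        W=np.c_[C*P[:,0]-s*P[:,1]+p[0],s*P[:,0]+C*P[:,1]+p[1],P[:,2]+z]
        h=cv2.convexHull(((proj(c,W)+.5)*S*16).astype(np.int32));cv2.fillConvexPoly(im,h,255,shift=4)
    return cv2.resize(im,(512,384),interpolation=cv2.INTER_AREA)/255.
def fit(name,cams=("top","scene"),z=0,near=None,grab=True,yaw0=None):
    D=[]
    for n in cams:
        if grab:r.grab_frame(n)
        c=r.get_calibration(n);L=[d for d in r.silhouettes(n,name) if d["score"]>.25]
        for d in L:d["w"]=unproj(c,d["position"],z+15)
        if near is not None:L=[d for d in L if np.hypot(*(d["w"][:2]-near[:2]))<80]
        if L:D.append((c,L[0]))
        else:print(name,"none in",n)
    def cost(p,D=D):return sum((abs(render(c,name,p,z)-d["region"])).sum()/d["region"].sum() for c,d in D)
    best=None
    for y in ([-.9,-.45,0,.45,.9,1.5] if yaw0 is None else [yaw0]):
        x0=np.r_[D[0][1]["w"][:2],y]
        o=minimize(cost,x0,method="Nelder-Mead",options=dict(initial_simplex=x0+np.array([[0,0,0],[12,0,0],[0,12,0],[0,0,.25]]),xatol=.05,fatol=1e-4,maxiter=120))
        if best is None or o.fun<best.fun:best=o
    print(name,best.x.round(3),"cost",[round(cost(best.x,[d]),2) for d in D]);return best.x
E
python3 - <<'E'
from h import *
for n in M:fit(n)
print(r.sense()["clock"])
E
```

```text
desk_box [ 4.34358e+02 -9.10300e+00  1.64000e-01] cost [np.float64(0.05), np.float64(0.03)]
tray_center [ 4.51395e+02  2.35636e+02 -1.67000e-01] cost [np.float64(0.04), np.float64(0.06)]
lid_center [ 4.54626e+02 -2.40859e+02 -6.90000e-02] cost [np.float64(0.03), np.float64(0.11)]
ink_bottle_center [327.896 297.267   1.06 ] cost [np.float64(0.27), np.float64(0.34)]
rubber_stamp_center [ 3.13398e+02 -2.94259e+02  1.80000e-01] cost [np.float64(0.1), np.float64(0.3)]
eraser_center [487.791 397.472   2.535] cost [np.float64(0.53), np.float64(0.4)]
1.9
```

Run:
```python
from h import *
rows=[]
for cam in("top","scene"):
    im=r.grab_frame(cam)[:,:,::-1];row=[]
    for n,p in (("ink_bottle_center",[328,297,.0]),("rubber_stamp_center",[313.4,-294.3,.18]),("eraser_center",[488,397,-.4])):
        c=r.get_calibration(cam);d=r.silhouettes(cam,n)[0];u=proj(c,np.array([[p[0],p[1],20.]]))[0].astype(int)
        print(cam,n,d["score"],d["position"],u)
        y,x=u[1]-20,u[0]-20
        k=6;a=cv2.resize(im[y:y+40,x:x+40],None,fx=k,fy=k,interpolation=cv2.INTER_CUBIC)
        for mm,col in((d["region"]*1.,(0,0,255)),(render(c,n,p),(0,255,0))):
            m=(cv2.resize(mm[y:y+40,x:x+40],None,fx=k,fy=k)>.5).astype(np.uint8)
            cv2.drawContours(a,cv2.findContours(m,0,1)[0],-1,col,1)
        row.append(a)
    rows.append(np.hstack(row))
cv2.imwrite("pics/s1.png",np.vstack(rows))
```

```text
top ink_bottle_center 0.56 [219.0, 160.4] [163 220]Traceback (most recent call last):
  File "<stdin>", line 6, in <module>
IndexError: list index out of range
```

```bash
cat > ov.py <<'E'
from h import *
def ov(fn,items,cams=("top","scene"),k=6,H=20):
  rows=[]
  for cam in cams:
    im=r.grab_frame(cam)[:,:,::-1];row=[];c=r.get_calibration(cam)
    for n,p,z in items:
        L=r.silhouettes(cam,n);u=proj(c,np.array([[p[0],p[1],z+20.]]))[0].astype(int)
        y,x=u[1]-H,u[0]-H
        a=cv2.resize(im[y:y+2*H,x:x+2*H],None,fx=k,fy=k,interpolation=cv2.INTER_CUBIC)
        for mm,col in([(L[0]["region"]*1.,(0,0,255))] if L else [])+[(render(c,n,p,z),(0,255,0))]:
            m=(cv2.resize(mm[y:y+2*H,x:x+2*H],None,fx=k,fy=k)>.5).astype(np.uint8)
            cv2.drawContours(a,cv2.findContours(m,0,1)[0],-1,col,1)
        row.append(a)
    rows.append(np.hstack(row))
  cv2.imwrite(fn,np.vstack(rows))
E
python3 -c '
from ov import *
ov("pics/s1.png",[("ink_bottle_center",[328,297,.0],0),("rubber_stamp_center",[313.4,-294.3,.18],0),("eraser_center",[488,397,-.4],0)])'
```

```text
(no output)
```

View pics/s1.png

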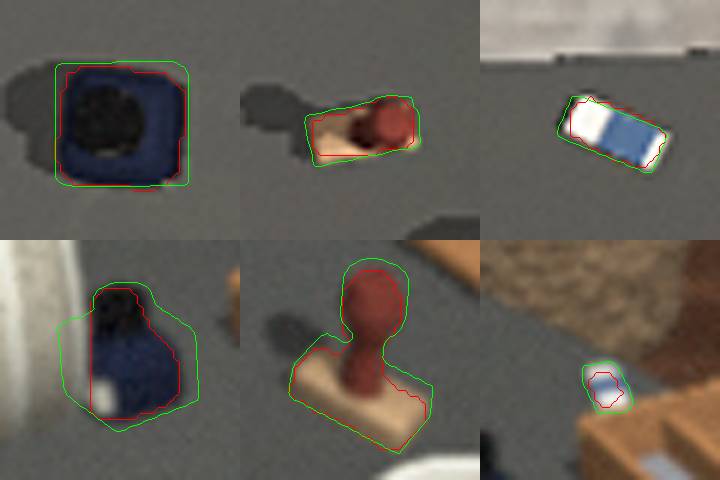

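```bash
cat > plan.py <<'E'
import numpy as np,sys,math
from rig import r
from scipy.spatial.transform import Rotation as Ro
# plan([(x,y,z,yaw,grip,extra_rows)...]) -> rows relative to the present pose
def plan(*W):
    s=r.sense();p0=np.array(s["eef_pos"]);R0=Ro.from_euler("xyz",s["tcp_rot"]);p,Rc=p0,R0;n=0
    print("t",round(s["clock"],2),"p",p0.round(1),"rot",np.round(s["tcp_rot"],3),"open",round(s["opening"],3),"gf",round(s["grasp_force"],1),"q",np.round(s["qpos"],2),"F",np.round(s["contact_force"],1))
    for w in W:
        R=Ro.from_euler("xyz",[math.pi,0,w[3]]);t=np.array(w[:3],float)
        a=(Rc.inv()*R).magnitude();k=max(1,math.ceil(np.linalg.norm(t-p)/58),math.ceil(math.degrees(a)/10))+(w[5] if len(w)>5 else 0)
        rv=(R0.inv()*R).as_rotvec()/math.pi;sh=R0.inv().apply(t-p0)/250
        print(n,"-",n+k,[round(float(v),3)+0. for v in (*rv,*sh)]+[w[4]],"x",k);n+=k;p,Rc=t,R
E
python3 -c '
from plan import *
plan((245,450,180,2.2,-1),(326,296,140,1.54,-1,1),(326,296,75,1.54,-.2),(326,296,49,1.54,-.2))'
```

```text
t 2.45 p [163.6 603.2 192.5] rot [-3.142 -0.     2.877] open 1.004 gf 0.0 q [ 1.3   0.35  1.63  0.    1.16 -0.  ] F [-0.1  0.6 -0.4]
0 - 4 [0.0, 0.0, 0.215, -0.475, -0.506, 0.05, -1] x 4
4 - 9 [0.0, 0.0, 0.426, -0.949, -1.016, 0.21, -1] x 5
9 - 11 [0.0, 0.0, 0.426, -0.949, -1.016, 0.47, -0.2] x 2
11 - 12 [0.0, 0.0, 0.426, -0.949, -1.016, 0.574, -0.2] x 1
```

Emit:
carry_out --pt "0 0 0.215 -0.475 -0.506 0.05 -0.3" --pt "0 0 0.215 -0.475 -0.506 0.05 -0.3" --pt "0 0 0.426 -0.949 -1 0.21 -0.3" --pt "0 0 0.426 -0.949 -1 0.21 -0.3" --pt "0 0 0.426 -0.949 -1 0.21 -0.3" --pt "0 0 0.426 -0.949 -1 0.21 -0.3" --pt "0 0 0.426 -0.949 -1 0.21 -0.3" --pt "0 0 0.426 -0.949 -1 0.21 -0.3" --force 40

```text
clock: 3.45
eef_pos: [327.4, 299.6, 140.1]
tcp_rot: [3.141, -0.0, 1.537]
contact_force: [-0.4, 0.2, 0.6]
opening: 0.648
grasp_force: 0.0
```

```bash
python3 -c '
from plan import *
plan((326,296,120,1.54,-.3,1),(326,296,50,1.54,-.3,1),(326,296,48,1.54,1,3))'
```

```text
t 3.45 p [327.4 299.6 140.1] rot [ 3.141 -0.     1.537] open 0.648 gf 0.0 q [0.74 0.13 2.06 0.   0.95 0.77] F [-0.4  0.2  0.6]
0 - 2 [0.0, 0.0, -0.001, -0.015, -0.005, 0.08, -0.3] x 2
2 - 5 [0.0, 0.0, -0.001, -0.015, -0.005, 0.36, -0.3] x 3
5 - 9 [0.0, 0.0, -0.001, -0.015, -0.005, 0.368, 1] x 4
```

Emit:
carry_out --pt "0 0 0 -0.015 -0.005 0.2 -0.3" --pt "0 0 0 -0.015 -0.005 0.36 -0.3" --pt "0 0 0 -0.015 -0.005 0.364 -0.3" --pt "0 0 0 -0.015 -0.005 0.364 1" --pt "0 0 0 -0.015 -0.005 0.364 1" --pt "0 0 0 -0.015 -0.005 0.364 1" --pt "0 0 0 -0.015 -0.005 0.364 1" --pt "0 0 0 -0.015 -0.005 0.364 1" --force 50

```text
clock: 4.45
eef_pos: [325.9, 296.2, 49.2]
tcp_rot: [3.141, -0.0, 1.539]
contact_force: [0.2, 0.9, -1.2]
opening: 0.001
grasp_force: 0.0
```

```bash
python3 -c '
from plan import *
plan((326,296,60,1.54,1),(326,296,150,1.54,1),(380,160,170,1.64,1),(430.5,85,170,1.735,1),(430.5,14.6,170,1.735,1,1))'
```

```text
t 4.45 p [325.9 296.2  49.2] rot [ 3.141 -0.     1.539] open 0.001 gf 0.0 q [ 0.73  0.28  2.14 -0.    0.72  0.77] F [ 0.2  0.9 -1.2]
0 - 1 [0.0, 0.0, 0.0, -0.001, 0.001, -0.043, 1] x 1
1 - 3 [0.0, 0.0, 0.0, -0.001, 0.001, -0.403, 1] x 2
3 - 6 [0.0, 0.0, -0.032, -0.537, 0.234, -0.483, 1] x 3
6 - 8 [0.0, 0.0, -0.063, -0.831, 0.446, -0.483, 1] x 2
8 - 11 [0.0, 0.0, -0.063, -1.112, 0.455, -0.483, 1] x 3
```

```bash
python3 -c '
from ov import *
ov("pics/s2.png",[("ink_bottle_center",[326,296,.0],0)],k=8,H=35)'; python3 -c "
import cv2;a=cv2.imread('pics/s2.png');cv2.imwrite('pics/s2.png',cv2.resize(__import__('numpy').hstack([a[:560],a[560:]]),(800,400)))"
```

```text
(no output)
```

View pics/s2.png

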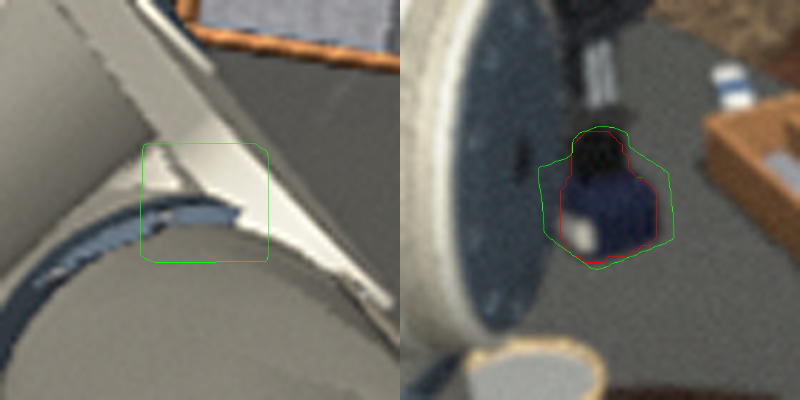

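```bash
python3 -c '
from h import *
c=r.get_calibration("scene")
u=proj(c,np.array([[326,296,49.],[326,296,64],[326,296,0]]));print(u, "crop", (u-(proj(c,np.array([[326,296,20.]]))[0].astype(int)-35))*400/70+[400,0])
fit("ink_bottle_center",("scene",),near=np.array([326,296]))'
```

```text
[[196.88711047 175.01604014]
 [196.52187157 170.98236782]
 [198.04910366 187.84900998]] crop [[599.35491697 160.09165796]
 [597.26783755 137.04210183]
 [605.99487807 233.42291417]]
ink_bottle_center [325.094 295.223   1.062] cost [np.float64(0.21)]
```

Emit:
carry_out --pt "0 0 0 0 0 -0.2 -0.3" --pt "0 0 0 0 0 -0.4 -0.3" --pt "0 0 0 0 0 -0.4 -0.3" --pt "0 0 0 0 0 -0.4 -0.3"

```text
clock: 5.25
eef_pos: [325.5, 295.9, 148.7]
tcp_rot: [-3.141, 0.0, 1.538]
contact_force: [-1.0, 0.1, 0.5]
opening: 0.651
grasp_force: 0.0
```

```bash
python3 -c '
from ov import *
ov("pics/s3.png",[("ink_bottle_center",[326,296,.0],0)],("scene",),k=10,H=28)'
```

```text
(no output)
```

View pics/s3.png

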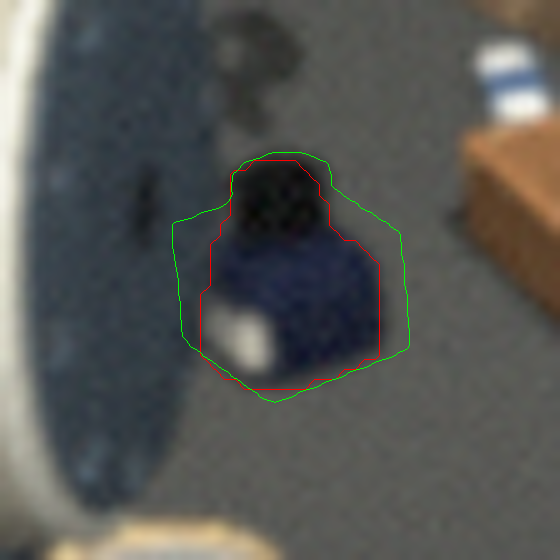

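Emit:
carry_out --pt "0 0 0 0 0 0 1" --pt "0 0 0 0 0 0 1" --pt "0 0 0 0 0 0 1" --pt "0 0 0 0 0 0 1"

```text
clock: 5.85
eef_pos: [325.7, 296.1, 148.9]
tcp_rot: [-3.141, 0.0, 1.538]
contact_force: [0.0, -0.1, -0.3]
opening: -0.003
grasp_force: 0.0
```

```bash
python3 -c '
from h import *
print(r.sense()["opening"],r.sense()["eef_pos"])
im=r.grab_frame("scene")[:,:,::-1];c=r.get_calibration("scene")
a=cv2.resize(im[115:200,160:240],None,fx=7,fy=7,interpolation=cv2.INTER_CUBIC)
for p in ([325.5,295.9,148.7],[325.5,295.9,167.5],[326,296,64]):
    u=(proj(c,np.array([p]))[0]-[160,115]+.5)*7;cv2.drawMarker(a,tuple(int(v) for v in u),(0,255,0),0,12)
cv2.imwrite("pics/s4.png",a)'
```

```text
-0.002987274620724221 [325.71623235 296.11447938 148.87769706]
```

View pics/s4.png

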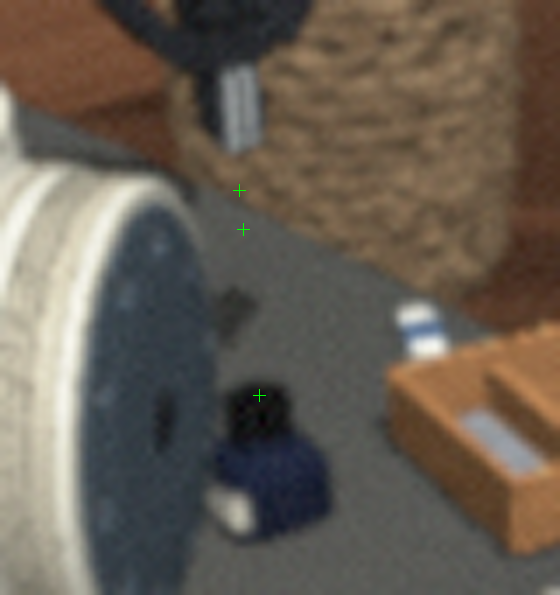

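```bash
python3 -c '
from h import *
o=[]
for n in("scene","top"):
    im=cv2.imread(f"pics/{n}0.png");c=r.get_calibration(n)
    P=np.array([[163.6,603.2,192.5],[163.6,603.2,230.5]]);u=proj(c,P);print(n,u)
    x0=int(np.clip(u[0,0]-35,0,442));y0=int(np.clip(u[0,1]-40,0,314))
    a=cv2.resize(im[y0:y0+70,x0:x0+70],None,fx=5.7,fy=5.7,interpolation=cv2.INTER_CUBIC)
    for q in u:cv2.drawMarker(a,tuple(int(v) for v in (q-[x0,y0]+.5)*5.7),(0,255,0),0,12)
    o.append(a)
cv2.imwrite("pics/s5.png",np.hstack(o))'
```

```text
scene [[102.80571865 119.4771497 ]
 [100.42445141 108.55906975]]
top [[ 22.79654531 284.86623805]
 [ 15.43389931 285.62407948]]
```

View pics/s5.png

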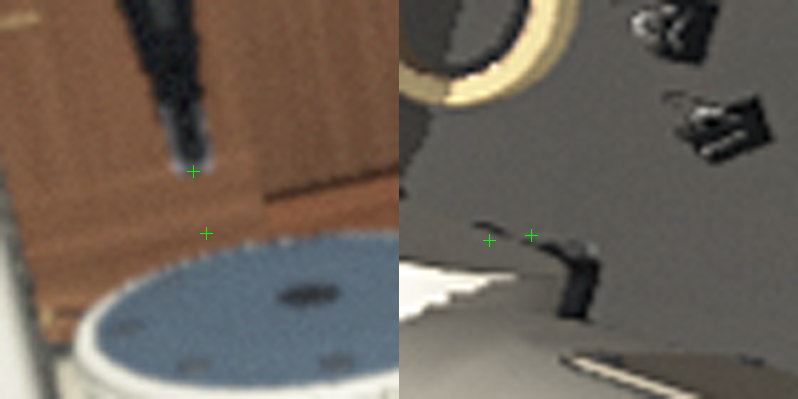

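Emit:
carry_out --pt "0 0 0 -0.28 0 0 1" --pt "0 0 0 -0.28 0 0.2 1" --pt "0 0 0 -0.28 0 0.4 1" --pt "0 0 0 -0.28 0 0.56 1" --pt "0 0 0 -0.28 0 0.56 1" --pt "0 0 0 -0.28 0 0.58 1" --pt "0 0 0 -0.28 0 0.588 1" --pt "0 0 0 -0.28 0 0.592 1"

```text
clock: 6.9
eef_pos: [324.2, 226.7, 1.9]
tcp_rot: [3.14, -0.001, 1.539]
contact_force: [-0.3, 0.4, 0.3]
opening: 0.001
grasp_force: 0.0
```

```bash
python3 -c '
from h import *
s=r.sense();print(s["eef_pos"],s["contact_force"])
im=r.grab_frame("scene")[:,:,::-1];c=r.get_calibration("scene");p=s["eef_pos"]
a=cv2.resize(im[140:220,165:245],None,fx=7,fy=7,interpolation=cv2.INTER_CUBIC)
for p in (p,p+[0,0,38]):
    u=(proj(c,np.array([p]))[0]-[165,140]+.5)*7;cv2.drawMarker(a,tuple(int(v) for v in u),(0,255,0),0,12)
cv2.imwrite("pics/s6.png",a)'
```

```text
[324.20544664 226.71185876   1.88237226] [-0.31607309  0.35862656  0.27075571]
```

View pics/s6.png

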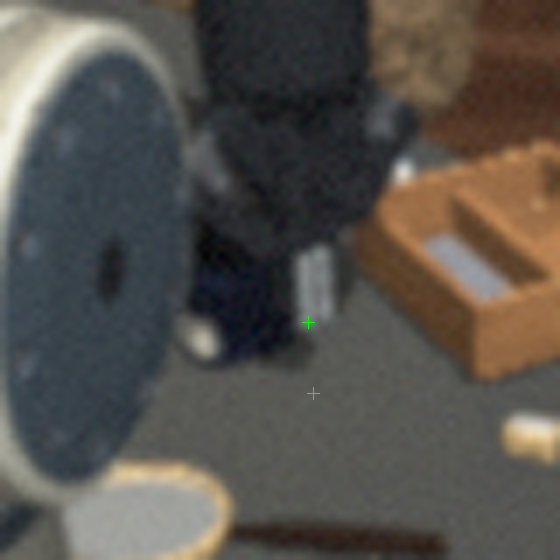

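Emit:
carry_out --pt "0 0 0 0 0 0.06 1" --pt "0 0 0 0 0 0.1 1" --pt "0 0 0 0 0 0.11 1" --pt "0 0 0 0 0 0.11 1"

```text
clock: 7.45
eef_pos: [323.4, 226.1, -26.5]
tcp_rot: [-3.141, 0.0, 1.538]
contact_force: [-0.3, -0.6, -0.7]
opening: 0.001
grasp_force: 0.0
```

Emit:
carry_out --pt "0 0 0 0 0 0.016 1" --pt "0 0 0 0 0 0.028 1" --pt "0 0 0 0 0 0.032 1" --pt "0 0 0 0 0 0.032 1"

```text
clock: 7.95
eef_pos: [323.4, 226.1, -34.6]
tcp_rot: [-3.141, 0.0, 1.539]
contact_force: [0.4, 0.5, -0.2]
opening: 0.001
grasp_force: 0.0
```

Emit:
carry_out --pt "0 0 0 0 0 0.008 1" --pt "0 0 0 0 0 0.012 1" --pt "0 0 0 0 0 0.012 1"

```text
clock: 8.32
eef_pos: [323.4, 226.1, -37.6]
tcp_rot: [-3.141, 0.0, 1.538]
contact_force: [0.6, -0.4, -0.9]
opening: -0.001
grasp_force: 0.0
```

Emit:
carry_out --pt "0 0 0 0 0 0.008 1" --pt "0 0 0 0 0 0.008 1"

```text
clock: 8.57
eef_pos: [323.6, 226.2, -38.8]
tcp_rot: [3.141, -0.0, 1.538]
contact_force: [-3.1, -2.9, 20.4]
opening: 0.002
grasp_force: 10.2
```

```bash
sed -i 's/p0=np.array(s\["eef_pos"\])/p0=np.array(s["eef_pos"])+[0,0,38.5]/; s/"p",p0/"real p",p0/' plan.py; python3 -c '
from plan import *
plan((324,226,110,1.54,-.3),(326,296,110,1.54,-.3,1),(326,296,48,1.54,-.3,1))'
```

```text
t 8.57 real p [ 3.236e+02  2.262e+02 -3.000e-01] rot [ 3.141 -0.     1.538] open 0.002 gf 10.2 q [ 0.61  0.42  2.27 -0.    0.45  0.64] F [-3.1 -2.9 20.4]
0 - 2 [0.0, 0.0, 0.0, -0.001, 0.002, -0.441, -0.3] x 2
2 - 5 [0.0, 0.0, 0.0, 0.279, 0.001, -0.441, -0.3] x 3
5 - 8 [0.0, 0.0, 0.0, 0.279, 0.001, -0.193, -0.3] x 3
```

Emit:
carry_out --pt "0 0 0 0 0 -0.22 -0.3" --pt "0 0 0 0 0 -0.441 -0.3" --pt "0 0 0 0.14 0 -0.441 -0.3" --pt "0 0 0 0.279 0 -0.441 -0.3" --pt "0 0 0 0.279 0 -0.441 -0.3" --pt "0 0 0 0.279 0 -0.3 -0.3" --pt "0 0 0 0.279 0 -0.193 -0.3" --pt "0 0 0 0.279 0 -0.193 -0.3"

```text
clock: 9.57
eef_pos: [324.1, 293.8, 7.2]
tcp_rot: [-3.138, 0.004, 1.538]
contact_force: [-0.4, -1.0, 0.5]
opening: 0.649
grasp_force: 0.0
```

Emit:
carry_out --pt "0 0 0 0 0 0 1" --pt "0 0 0 0 0 0 1" --pt "0 0 0 0 0 0 1" --pt "0 0 0 0 0 0 1" --pt "0 0 0 0 0 0 1"

```text
clock: 10.2
eef_pos: [326.2, 296.1, 9.8]
tcp_rot: [3.141, -0.001, 1.539]
contact_force: [-1.4, -3.2, 7.9]
opening: 0.344
grasp_force: 49.8
```

```bash
python3 -c '
from plan import *
plan((326,296,60,1.54,1),(326,296,165,1.54,1),(380,160,180,1.64,1),(430.5,85,180,1.735,1),(430.5,14.6,180,1.735,1,1))'
```

```text
t 10.2 real p [326.2 296.1  48.3] rot [ 3.141e+00 -1.000e-03  1.539e+00] open 0.344 gf 49.8 q [ 0.73  0.36  2.16 -0.    0.62  0.77] F [-1.4 -3.2  7.9]
0 - 1 [0.0, 0.0, 0.0, 0.0, -0.001, -0.047, 1] x 1
1 - 3 [0.0, 0.0, 0.0, 0.0, 0.0, -0.467, 1] x 2
3 - 6 [0.0, 0.0, -0.032, -0.537, 0.233, -0.527, 1] x 3
6 - 8 [0.0, 0.0, -0.063, -0.83, 0.445, -0.527, 1] x 2
8 - 11 [0.0, 0.0, -0.063, -1.112, 0.454, -0.527, 1] x 3
```

Emit:
carry_out --pt "0 0 0 0 0 -0.05 1" --pt "0 0 0 0 0 -0.25 1" --pt "0 0 0 0 0 -0.467 1" --pt "0 0 -0.02 -0.2 0.08 -0.527 1" --pt "0 0 -0.032 -0.4 0.17 -0.527 1" --pt "0 0 -0.04 -0.6 0.28 -0.527 1" --pt "0 0 -0.063 -0.83 0.445 -0.527 1" --pt "0 0 -0.063 -0.83 0.445 -0.527 1"

```text
clock: 11.2
eef_pos: [432.2, 82.0, 141.7]
tcp_rot: [3.139, 0.001, 1.733]
contact_force: [-0.2, -0.1, -1.4]
opening: 0.34
grasp_force: 50.2
```

```bash
python3 -c '
from plan import *
plan((430.5,14.6,180,1.735,1,2))'
```

```text
t 11.2 real p [432.2  82.  180.2] rot [3.139e+00 1.000e-03 1.733e+00] open 0.34 gf 50.2 q [ 0.18  0.12  2.07 -0.    0.95  0.02] F [-0.2 -0.1 -1.4]
0 - 4 [0.001, 0.0, -0.001, -0.265, -0.05, 0.001, 1] x 4
```

Emit:
carry_out --pt "0 0 0 -0.2 -0.04 0 1" --pt "0 0 0 -0.265 -0.05 0 1" --pt "0 0 0 -0.265 -0.05 0 1" --pt "0 0 0 -0.265 -0.05 0 1" --pt "0 0 0 -0.265 -0.05 0 1"

```text
clock: 11.82
eef_pos: [428.8, 18.4, 140.6]
tcp_rot: [3.141, -0.0, 1.738]
contact_force: [-0.2, 0.4, -1.7]
opening: 0.341
grasp_force: 50.2
```

```bash
python3 -c '
from plan import *
plan((430.5,14.6,90,1.735,1,1),(430.5,14.6,56.5,1.735,1,1))
from h import *
im=r.grab_frame("scene")[:,:,::-1]
cv2.imwrite("pics/s7.png",cv2.resize(im[80:250,150:370],None,fx=3.5,fy=3.5,interpolation=cv2.INTER_CUBIC))
fit("ink_bottle_center",("scene",),z=131)'
```

```text
t 11.82 real p [428.8  18.4 179.1] rot [ 3.141 -0.     1.738] open 0.341 gf 50.2 q [ 0.04  0.11  2.09  0.    0.95 -0.13] F [-0.2  0.4 -1.7]
0 - 3 [0.0, 0.0, 0.001, -0.016, 0.004, 0.357, 1] x 3
3 - 5 [0.0, 0.0, 0.001, -0.016, 0.004, 0.491, 1] x 2
ink_bottle_center [425.259  16.804   0.585] cost [np.float64(0.34)]
```

View pics/s7.png

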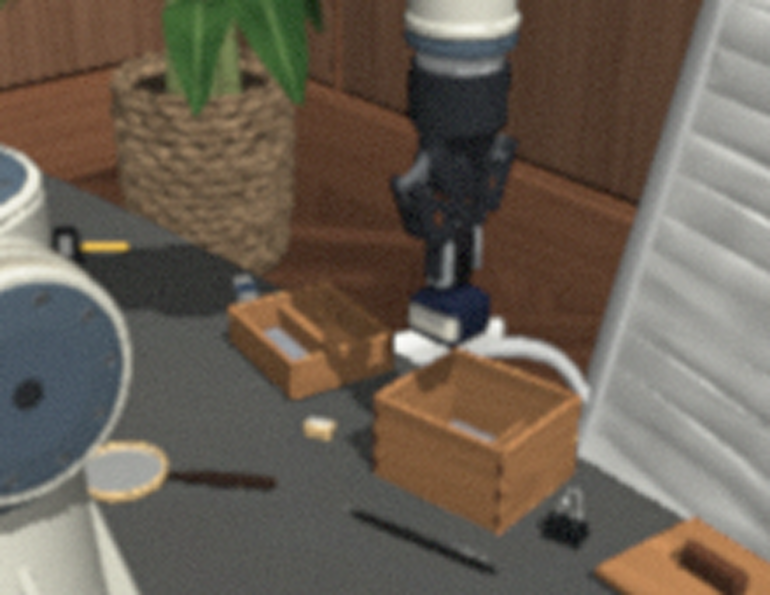

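Emit:
carry_out --pt "0 0 0 -0.016 0.004 0 1" --pt "0 0 0 -0.016 0.004 0.15 1" --pt "0 0 0 -0.016 0.004 0.3 1" --pt "0 0 0 -0.016 0.004 0.4 1" --pt "0 0 0 -0.016 0.004 0.46 1" --pt "0 0 0 -0.016 0.004 0.48 1" --pt "0 0 0 -0.016 0.004 0.484 1" --pt "0 0 0 -0.016 0.004 0.484 1"

```text
clock: 12.98
eef_pos: [431.0, 13.7, 20.0]
tcp_rot: [3.141, 0.0, 1.736]
contact_force: [0.3, 0.4, -1.8]
opening: 0.337
grasp_force: 50.2
```

```bash
python3 -c '
from plan import *
plan((430.5,14.6,54.5,1.735,1,1))'
```

```text
t 12.97 real p [431.   13.7  58.5] rot [3.141 0.    1.736] open 0.337 gf 50.2 q [ 0.03  0.33  2.17 -0.    0.64 -0.14] F [ 0.3  0.4 -1.8]
0 - 2 [0.0, 0.0, 0.0, 0.004, -0.001, 0.016, 1] x 2
```

Emit:
carry_out --pt "0 0 0 0.002 0 0.008 1" --pt "0 0 0 0.002 0 0.012 1" --pt "0 0 0 0.002 0 0.016 1" --pt "0 0 0 0.002 0 0.016 1"

```text
clock: 13.48
eef_pos: [430.5, 14.2, 15.9]
tcp_rot: [3.141, 0.0, 1.736]
contact_force: [-2.4, -0.2, 5.3]
opening: 0.341
grasp_force: 51.0
```

Emit:
carry_out --pt "0 0 0 0 0 0 -0.1" --pt "0 0 0 0 0 0 -0.1" --pt "0 0 0 0 0 0 -0.1" --pt "0 0 0 0 0 -0.1 -0.1" --pt "0 0 0 0 0 -0.3 -0.1" --pt "0 0 0 0 0 -0.5 -0.1" --pt "0 0 0 0 0 -0.5 -0.1"

```text
clock: 14.35
eef_pos: [433.1, 14.3, 143.9]
tcp_rot: [3.135, 0.001, 1.736]
contact_force: [0.8, -0.2, -0.0]
opening: 0.549
grasp_force: 0.0
```

```bash
python3 -c '
from plan import *
plan((430.5,-80,170,1.735,-.1),(370,-230,130,1.76,-.1))
from h import *
fit("rubber_stamp_center",yaw0=.18)
im=r.grab_frame("scene")[:,:,::-1]
cv2.imwrite("pics/s8.png",cv2.resize(im[120:300,210:370],None,fx=3,fy=3,interpolation=cv2.INTER_CUBIC))
'
```

```text
t 14.35 real p [433.1  14.3 182.4] rot [3.135e+00 1.000e-03 1.736e+00] open 0.549 gf 0.0 q [ 0.03  0.11  2.08 -0.    0.95 -0.14] F [ 0.8 -0.2 -0. ]
0 - 2 [0.002, 0.0, 0.0, -0.37, -0.073, 0.05, -0.1] x 2
2 - 5 [0.002, 0.0, -0.007, -0.922, -0.412, 0.208, -0.1] x 3
rubber_stamp_center none in top
rubber_stamp_center [ 3.12448e+02 -2.94701e+02  1.52000e-01] cost [np.float64(0.3)]
```

View pics/s8.png

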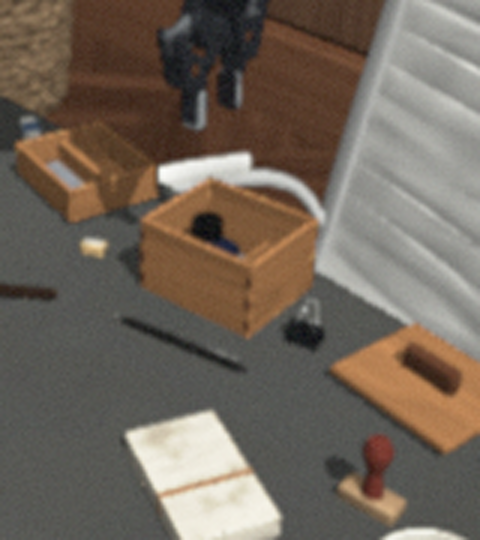

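Emit:
carry_out --pt "0 0 0.05 -0.2 -0.05 0.05 -0.1" --pt "0 0 0.1 -0.4 -0.15 0.1 -0.1" --pt "0 0 0.16 -0.6 -0.25 0.15 -0.1" --pt "0 0 0.22 -0.8 -0.35 0.2 -0.1" --pt "0 0 0.28 -0.922 -0.412 0.208 -0.1" --pt "0 0 0.34 -0.922 -0.412 0.208 -0.1" --pt "0 0 0.4 -0.922 -0.412 0.208 -0.1" --pt "0 0 0.44 -0.922 -0.412 0.208 -0.1"

```text
clock: 15.6
eef_pos: [365.8, -229.8, 87.2]
tcp_rot: [-3.139, 0.002, 0.348]
contact_force: [-0.6, 0.3, 0.6]
opening: 0.55
grasp_force: 0.0
```

```bash
python3 -c '
from plan import *
plan((313,-294.5,115,.17,-.1,1),(313,-294.5,38,.17,-.1,1))
from h import *
fit("rubber_stamp_center",("top",),yaw0=.18)'
```

```text
t 15.6 real p [ 365.8 -229.8  125.7] rot [-3.139e+00  2.000e-03  3.480e-01] open 0.55 gf 0.0 q [-0.56  0.2   2.13  0.    0.82  0.66] F [-0.6  0.3  0.6]
0 - 3 [-0.001, 0.001, 0.057, -0.287, 0.171, 0.043, -0.1] x 3
3 - 6 [-0.001, 0.001, 0.057, -0.286, 0.172, 0.351, -0.1] x 3
rubber_stamp_center [485.106 -44.148  -0.509] cost [np.float64(0.9)]
```

Emit:
carry_out --pt "0 0 0.03 -0.15 0.09 0.02 -0.1" --pt "0 0 0.057 -0.286 0.172 0.043 -0.1" --pt "0 0 0.057 -0.286 0.172 0.043 -0.1" --pt "0 0 0.057 -0.286 0.172 0.043 -0.1" --pt "0 0 0.057 -0.286 0.172 0.043 -0.1"

```text
clock: 16.32
eef_pos: [315.0, -294.6, 77.6]
tcp_rot: [-3.141, 0.0, 0.177]
contact_force: [1.3, 0.1, 0.2]
opening: 0.549
grasp_force: 0.0
```

```bash
python3 -c '
from plan import *
plan((313,-294.5,38,.17,-.1,1))'
```

```text
t 16.32 real p [ 315.  -294.6  116.1] rot [-3.141  0.     0.177] open 0.549 gf 0.0 q [-0.76  0.22  2.14  0.    0.79  0.64] F [1.3 0.1 0.2]
0 - 3 [0.0, 0.0, 0.002, -0.008, -0.002, 0.313, -0.1] x 3
```

Emit:
carry_out --pt "0 0 0 -0.008 0 0.15 -0.1" --pt "0 0 0 -0.008 0 0.28 -0.1" --pt "0 0 0 -0.008 0 0.313 -0.1" --pt "0 0 0 -0.008 0 0.313 -0.1" --pt "0 0 0 -0.008 0 0.313 1" --pt "0 0 0 -0.008 0 0.313 1" --pt "0 0 0 -0.008 0 0.313 1" --pt "0 0 0 -0.008 0 0.313 1"

```text
clock: 17.32
eef_pos: [313.5, -296.1, 0.7]
tcp_rot: [3.14, -0.001, 0.175]
contact_force: [0.2, 2.7, 5.9]
opening: 0.249
grasp_force: 48.6
```

```bash
python3 -c '
from plan import *
plan((313,-294.5,150,.17,1,1),(370,-230,180,.5,1),(440.6,-80,185,1.74,1,1))'
```

```text
t 17.32 real p [ 313.5 -296.1   39.2] rot [ 3.14e+00 -1.00e-03  1.75e-01] open 0.249 gf 48.6 q [-0.76  0.36  2.18  0.    0.59  0.63] F [0.2 2.7 5.9]
0 - 3 [0.0, 0.0, 0.002, 0.0, -0.006, -0.443, 1] x 3
3 - 5 [0.001, 0.0, -0.103, 0.27, -0.22, -0.563, 1] x 2
5 - 14 [0.001, 0.0, -0.498, 0.652, -0.762, -0.583, 1] x 9
```

Emit:
carry_out --pt "0 0 0 0 -0.002 -0.05 1" --pt "0 0 0 0 -0.002 -0.24 1" --pt "0 0 -0.04 0 -0.002 -0.443 1" --pt "0 0 -0.09 0.13 -0.1 -0.563 1" --pt "0 0 -0.15 0.27 -0.22 -0.583 1" --pt "0 0 -0.21 0.4 -0.38 -0.583 1" --pt "0 0 -0.27 0.52 -0.56 -0.583 1" --pt "0 0 -0.33 0.652 -0.7 -0.583 1"

```text
clock: 18.32
eef_pos: [443.0, -93.1, 146.6]
tcp_rot: [3.14, -0.0, 1.214]
contact_force: [-0.6, -0.5, -0.9]
opening: 0.254
grasp_force: 49.1
```

```bash
python3 -c '
from plan import *
plan((440.6,-46.6,185,1.735,1,3))'
```

```text
t 18.32 real p [443.  -93.1 185.1] rot [ 3.14  -0.     1.214] open 0.254 gf 49.1 q [-0.21  0.14  2.04 -0.    0.97  0.15] F [-0.6 -0.5 -0.9]
0 - 6 [0.0, 0.0, -0.166, 0.171, -0.074, 0.0, 1] x 6
```

Emit:
carry_out --pt "0 0 -0.055 0.05 -0.02 0 1" --pt "0 0 -0.11 0.1 -0.05 0 1" --pt "0 0 -0.166 0.171 -0.074 0 1" --pt "0 0 -0.166 0.171 -0.074 0 1" --pt "0 0 -0.166 0.171 -0.074 0 1" --pt "0 0 -0.166 0.171 -0.074 0 1" --pt "0 0 -0.166 0.171 -0.074 0 1"

```text
clock: 19.2
eef_pos: [440.5, -48.8, 145.3]
tcp_rot: [-3.142, 0.0, 1.728]
contact_force: [-0.4, 0.3, -0.8]
opening: 0.249
grasp_force: 49.2
```

```bash
python3 -c '
from plan import *
plan((440.6,-46.6,48,1.735,1,3))
from h import *
im=r.grab_frame("scene")[:,:,::-1];L=r.silhouettes("scene","rubber_stamp_center")
print([(d["score"],d["position"]) for d in L], proj(r.get_calibration("scene"),np.array([[440.6,-46.6,185-39+34]])))'
```

```text
t 19.2 real p [440.5 -48.8 183.8] rot [-3.142  0.     1.728] open 0.249 gf 49.2 q [-0.11  0.13  2.05 -0.    0.96 -0.27] F [-0.4  0.3 -0.8]
0 - 6 [0.0, 0.0, -0.002, 0.009, 0.002, 0.543, 1] x 6
[(0.77, [174.2, 301.6])] [[298.79577132 165.30860864]]
```

Emit:
carry_out --pt "0 0 0 0.009 0.002 0.15 1" --pt "0 0 0 0.009 0.002 0.32 1" --pt "0 0 0 0.009 0.002 0.46 1" --pt "0 0 0 0.009 0.002 0.52 1" --pt "0 0 0 0.009 0.002 0.536 1" --pt "0 0 0 0.009 0.002 0.544 1" --pt "0 0 0 0.009 0.002 0.55 1" --pt "0 0 0 0.009 0.002 0.55 1"

```text
clock: 20.3
eef_pos: [441.2, -46.1, 8.3]
tcp_rot: [3.14, 0.0, 1.729]
contact_force: [0.0, -0.1, -0.8]
opening: 0.253
grasp_force: 49.1
```

Not yet in contact (tip 46.8). A few millimetres more.

Emit:
carry_out --pt "0 0 0 0 0 0.006 1" --pt "0 0 0 0 0 0.01 1" --pt "0 0 0 0 0 0.01 1"

```text
clock: 20.68
eef_pos: [441.2, -46.2, 6.6]
tcp_rot: [3.141, 0.0, 1.729]
contact_force: [-4.7, -0.2, 24.0]
opening: 0.249
grasp_force: 51.6
```

Emit:
carry_out --pt "0 0 0 0 0 -0.006 0.1" --pt "0 0 0 0 0 -0.006 0.1" --pt "0 0 0 0 0 -0.006 0.1" --pt "0 0 0 0 0 -0.15 0.1" --pt "0 0 0 0 0 -0.4 0.1" --pt "0 0 0 0 0 -0.56 0.1" --pt "0 0 0 0 0 -0.56 0.1"

```text
clock: 21.55
eef_pos: [443.0, -46.3, 148.0]
tcp_rot: [3.136, 0.002, 1.729]
contact_force: [0.5, -0.2, -0.6]
opening: 0.454
grasp_force: 0.0
```

```bash
python3 -c '
from plan import *
plan((440,80,180,1.6,.3),(451.4,235.6,110,1.404,.3,1))
from h import *
fit("ink_bottle_center",("scene",),z=6);fit("rubber_stamp_center",("scene",),z=6,yaw0=1.73);fit("tray_center",yaw0=-.167)
im=r.grab_frame("top")[:,:,::-1]
im2=r.grab_frame("scene")[:,:,::-1]
cv2.imwrite("pics/s9.png",np.hstack([cv2.resize(im[140:220,160:320],None,fx=2.5,fy=2.5,interpolation=cv2.INTER_CUBIC),cv2.resize(im2[165:245,245:325],None,fx=2.5,fy=2.5,interpolation=cv2.INTER_CUBIC)]))
'
```

```text
t 21.55 real p [443.  -46.3 186.5] rot [3.136e+00 2.000e-03 1.729e+00] open 0.454 gf 0.0 q [-0.11  0.12  2.05 -0.    0.96 -0.27] F [ 0.5 -0.2 -0.6]
0 - 3 [0.002, 0.0, 0.041, 0.501, 0.068, 0.026, 0.3] x 3
3 - 7 [0.002, 0.0, 0.104, 1.109, 0.209, 0.306, 0.3] x 4
ink_bottle_center none in sceneTraceback (most recent call last):
  File "<string>", line 5, in <module>
    fit("ink_bottle_center",("scene",),z=6);fit("rubber_stamp_center",("scene",),z=6,yaw0=1.73);fit("tray_center",yaw0=-.167)
    ~~~^^^^^^^^^^^^^^^^^^^^^^^^^^^^^^^^^^^^
  File "h.py", line 31, in fit
    x0=np.r_[D[0][1]["w"][:2],y]
             ~^^^
IndexError: list index out of range
```

Emit:
carry_out --pt "0 0 0.01 0.2 0.03 0 0.3" --pt "0 0 0.03 0.4 0.06 0 0.3" --pt "0 0 0.05 0.6 0.1 0 0.3" --pt "0 0 0.08 0.8 0.14 0 0.3" --pt "0 0 0.104 1 0.18 0 0.3" --pt "0 0 0.104 1 0.18 0 0.3" --pt "0 0 0.104 1 0.18 0 0.3"

```text
clock: 22.52
eef_pos: [444.4, 207.2, 143.6]
tcp_rot: [-3.139, 0.002, 1.404]
contact_force: [0.4, -0.1, -0.4]
opening: 0.348
grasp_force: 0.0
```

Run:
```python
from plan import *
from h import *
im=r.grab_frame("top")[:,:,::-1]
im2=r.grab_frame("scene")[:,:,::-1]
cv2.imwrite("pics/s9.png",np.hstack([cv2.resize(im[130:230,140:320],None,fx=2.5,fy=2.5,interpolation=cv2.INTER_CUBIC),cv2.resize(im2[150:250,210:330],None,fx=2.5,fy=2.5,interpolation=cv2.INTER_CUBIC)]))
plan((451.4,235.6,90,1.404,.3,1))
try: fit("tray_center",yaw0=-.167,near=np.array([451,236]))
except Exception as e: print(e)
```

```text
t 22.62 real p [445.  206.6 182.8] rot [-3.140e+00  1.000e-03  1.402e+00] open 0.35 gf 0.0 q [ 0.43  0.2   1.96 -0.    0.98  0.6 ] F [-1.5 -0.3 -0.1]
0 - 3 [-0.001, 0.0, -0.001, 0.119, 0.006, 0.371, 0.3] x 3
tray_center [ 4.5221e+02  2.3864e+02 -1.6100e-01] cost [np.float64(6.29), np.float64(0.05)]
```

View pics/s9.png

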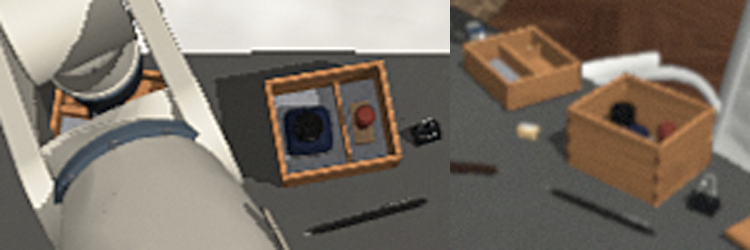

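Run:
```python
from h import *
c=r.get_calibration("top")
print((proj(c,np.array([[430.5,14.6,70.],[441,-46.4,70],[434.4,-9.1,80]]))-[140,130])*2.5)
for x in(-56,56):
  for y in(-66,66):
    C,s=np.cos(.164),np.sin(.164);print((proj(c,np.array([[434.4+C*x-s*y,-9.1+s*x+C*y,80]]))-[140,130])*2.5)
```

```text
[[308.96406811 124.21481021]
 [364.38932919 113.8479431 ]
 [330.93420675 118.81863958]]
[[400.41077555 158.19746915]]
[[280.52698367 179.99194032]]
[[380.62887997  58.51007654]]
[[261.9980959   79.74613777]]
```

Emit:
carry_out --pt "0 0 0 0.119 0.006 0.15 0.3" --pt "0 0 0 0.119 0.006 0.3 0.3" --pt "0 0 0 0.119 0.006 0.371 0.3" --pt "0 0 0 0.119 0.006 0.371 0.3" --pt "0 0 0 0.119 0.006 0.371 0.3"

```text
clock: 23.45
eef_pos: [452.8, 237.0, 53.3]
tcp_rot: [3.141, -0.001, 1.402]
contact_force: [-0.1, 0.1, -0.3]
opening: 0.349
grasp_force: 0.0
```

Run:
```python
from plan import *
plan((451.4,236.2,16,1.404,.3,1))
```

```text
t 23.45 real p [452.8 237.   91.8] rot [ 3.141e+00 -1.000e-03  1.402e+00] open 0.349 gf 0.0 q [ 0.48  0.36  1.99 -0.    0.79  0.65] F [-0.1  0.1 -0.3]
0 - 3 [0.0, 0.0, -0.001, -0.004, -0.005, 0.303, 0.3] x 3
```

Emit:
carry_out --pt "0 0 0 -0.004 -0.005 0.15 0.3" --pt "0 0 0 -0.004 -0.005 0.26 0.3" --pt "0 0 0 -0.004 -0.005 0.303 0.3" --pt "0 0 0 -0.004 -0.005 0.303 0.3" --pt "0 0 0 -0.004 -0.005 0.303 1" --pt "0 0 0 -0.004 -0.005 0.303 1" --pt "0 0 0 -0.004 -0.005 0.303 1" --pt "0 0 0 -0.004 -0.005 0.303 1" --force 80

```text
clock: 24.45
eef_pos: [451.7, 236.6, -21.9]
tcp_rot: [3.14, -0.001, 1.403]
contact_force: [-1.0, -0.1, 6.2]
opening: 0.096
grasp_force: 79.0
```

Run:
```python
from plan import *
plan((451.4,236.2,140,1.404,1,3))
```

```text
t 24.45 real p [451.7 236.6  16.6] rot [ 3.140e+00 -1.000e-03  1.403e+00] open 0.096 gf 79.0 q [ 0.48  0.49  2.03 -0.    0.62  0.65] F [-1.  -0.1  6.2]
0 - 6 [0.001, 0.0, 0.0, -0.001, 0.0, -0.494, 1] x 6
```

Emit:
carry_out --pt "0 0 0 0 0 -0.04 1" --pt "0 0 0 0 0 -0.2 1" --pt "0 0 0 0 0 -0.4 1" --pt "0 0 0 0 0 -0.57 1" --pt "0 0 0 0 0 -0.57 1" --pt "0 0 0 0 0 -0.57 1" --pt "0 0 0 0 0 -0.57 1"

```text
clock: 25.32
eef_pos: [449.6, 235.7, 117.9]
tcp_rot: [-3.139, 0.002, 1.403]
contact_force: [-0.4, 0.3, -1.8]
opening: 0.099
grasp_force: 78.6
```

Run:
```python
from plan import *
from h import *
plan((442,110,160,1.57,1),(434.4,-9.1,160,1.735,1,3))
z=r.sense()["eef_pos"][2]+38.5-16.6
try: fit("tray_center",("scene",),yaw0=-.167,z=z)
except Exception as e: print(e)
fit("desk_box",("scene",),yaw0=.164); fit("desk_box",("top",),yaw0=.164)
```

```text
t 25.32 real p [449.6 235.7 156.4] rot [-3.139e+00  2.000e-03  1.403e+00] open 0.099 gf 78.6 q [0.48 0.26 1.95 0.   0.93 0.65] F [-0.4  0.3 -1.8]
0 - 3 [-0.001, 0.0, -0.053, -0.501, 0.054, -0.014, 1] x 3
3 - 9 [-0.001, 0.0, -0.106, -0.975, 0.104, -0.013, 1] x 6
tray_center [ 4.51808e+02  2.39414e+02 -2.07000e-01] cost [np.float64(0.34)]
desk_box [ 4.33314e+02 -9.15700e+00  1.55000e-01] cost [np.float64(0.09)]
desk_box [ 4.3586e+02 -8.7330e+00  1.6000e-01] cost [np.float64(0.38)]
```

Emit:
carry_out --pt "0 0 -0.015 -0.15 0.015 0 1" --pt "0 0 -0.035 -0.35 0.035 0 1" --pt "0 0 -0.055 -0.55 0.055 0 1" --pt "0 0 -0.08 -0.75 0.08 0 1" --pt "0 0 -0.1 -0.9 0.1 0 1" --pt "0 0 -0.106 -0.975 0.104 0 1" --pt "0 0 -0.106 -0.975 0.104 0 1" --pt "0 0 -0.106 -0.975 0.104 0 1"

```text
clock: 26.62
eef_pos: [435.7, -8.0, 119.2]
tcp_rot: [3.142, -0.0, 1.735]
contact_force: [-0.7, -0.2, -3.0]
opening: 0.099
grasp_force: 78.5
```

Emit:
carry_out --pt "0 0 0 0 0 0.04 1" --pt "0 0 0 0 0 0.06 1" --pt "0 0 0 0 0 0.06 1"

```text
clock: 27.0
eef_pos: [435.0, -8.1, 103.5]
tcp_rot: [-3.14, -0.0, 1.736]
contact_force: [-0.1, -0.1, -2.8]
opening: 0.098
grasp_force: 78.5
```

Run:
```python
from plan import *
from h import *
plan((434.4,-9.1,100,1.735,1,3))
z=r.sense()["eef_pos"][2]+38.5-16.6
for n in("scene","top"):
  try: fit("tray_center",(n,),yaw0=.164,z=z,near=np.array([434,-9]))
  except Exception as e: print(e)
im=r.grab_frame("top")[:,:,::-1]
im2=r.grab_frame("scene")[:,:,::-1];c=r.get_calibration("scene")
a=im2.copy()
k=4;a=cv2.resize(im2[130:250,230:340],None,fx=k,fy=k,interpolation=cv2.INTER_CUBIC)
for nm,zz in(("desk_box",0),("tray_center",z)):
  m=(cv2.resize(render(c,nm,[434.4,-9.1,.164],zz)[130:250,230:340],None,fx=k,fy=k)>.5).astype(np.uint8)
  cv2.drawContours(a,cv2.findContours(m,0,1)[0],-1,(0,255,0),1)
b=cv2.resize(im[130:250,220:310],None,fx=k,fy=k,interpolation=cv2.INTER_CUBIC)
cv2.imwrite("pics/s10.png",np.hstack([a,b]))
```

```text
t 27.0 real p [435.   -8.1 142. ] rot [-3.14  -0.     1.736] open 0.098 gf 78.5 q [-0.02  0.18  2.11  0.    0.86 -0.19] F [-0.1 -0.1 -2.8]
0 - 4 [0.0, 0.0, 0.0, -0.004, -0.003, 0.168, 1] x 4
tray_center [ 4.38479e+02 -5.34500e+00  1.48000e-01] cost [np.float64(0.35)]
tray_center [477.484 -30.909   1.434] cost [np.float64(10.09)]
```

View pics/s10.png

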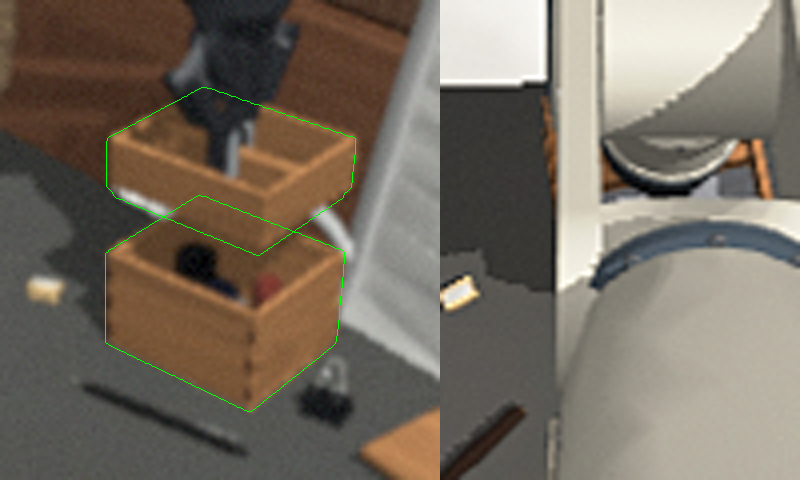

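Emit:
carry_out --pt "0 0 0 -0.002 -0.002 0.06 1" --pt "0 0 0 -0.002 -0.002 0.12 1" --pt "0 0 0 -0.002 -0.002 0.16 1" --pt "0 0 0 -0.002 -0.002 0.176 1" --pt "0 0 0 -0.002 -0.002 0.184 1" --pt "0 0 0 -0.002 -0.002 0.192 1" --pt "0 0 0 -0.002 -0.002 0.192 1"

```text
clock: 28.18
eef_pos: [435.3, -9.0, 56.4]
tcp_rot: [3.141, 0.0, 1.736]
contact_force: [-0.5, 0.4, -2.0]
opening: 0.095
grasp_force: 78.5
```

Emit:
carry_out --pt "0 0 0 0 0 0.008 1" --pt "0 0 0 0 0 0.014 1" --pt "0 0 0 0 0 0.014 1"

```text
clock: 28.55
eef_pos: [435.1, -9.0, 52.6]
tcp_rot: [-3.141, -0.0, 1.736]
contact_force: [0.5, 0.5, -2.3]
opening: 0.096
grasp_force: 78.5
```

Emit:
carry_out --pt "0 0 0 0 0 0.008 1" --pt "0 0 0 0 0 0.008 1"

```text
clock: 28.8
eef_pos: [435.3, -9.0, 51.1]
tcp_rot: [3.141, 0.0, 1.736]
contact_force: [-2.5, 0.3, 5.7]
opening: 0.096
grasp_force: 79.6
```

Emit:
carry_out --pt "0 0 0 0 0 0 0.3" --pt "0 0 0 0 0 0 0.3" --pt "0 0 0 0 0 0 0.3" --pt "0 0 0 0 0 -0.1 0.3" --pt "0 0 0 0 0 -0.3 0.3" --pt "0 0 0.0 0.0 0 -0.4 -0.3" --pt "0 0 0 0 0 -0.4 -0.5" --pt "0 0 0 0 0 -0.4 -0.5"

```text
clock: 29.8
eef_pos: [434.6, -9.0, 150.0]
tcp_rot: [-3.141, -0.0, 1.736]
contact_force: [-0.5, 0.3, -0.2]
opening: 0.75
grasp_force: 0.0
```

Run:
```python
from plan import *
from h import *
plan((445,110,190,2.1,-.5),(460,230,150,2.4,-.5),(488,397,100,2.74,-.5,2))
fit("tray_center",("scene",),yaw0=.164,z=73)
fit("eraser_center",yaw0=-.4,near=np.array([488,397]))
```

```text
t 29.8 real p [434.6  -9.  188.5] rot [-3.141 -0.     1.736] open 0.75 gf 0.0 q [-0.02  0.11  2.06  0.    0.97 -0.19] F [-0.5  0.3 -0.2]
0 - 3 [0.0, 0.0, -0.116, 0.463, 0.119, -0.006, -0.5] x 3
3 - 6 [0.0, 0.0, -0.212, 0.926, 0.257, 0.154, -0.5] x 3
6 - 12 [0.0, 0.0, -0.32, 1.567, 0.477, 0.354, -0.5] x 6
tray_center [ 4.39235e+02 -7.86400e+00  1.63000e-01] cost [np.float64(0.06)]
eraser_center none in scene
eraser_center [ 4.89105e+02  3.96112e+02 -4.38000e-01] cost [np.float64(0.23)]
```

Emit:
carry_out --pt "0 0 -0.04 0.15 0.04 0 -0.5" --pt "0 0 -0.08 0.37 0.09 0 -0.5" --pt "0 0 -0.12 0.58 0.14 0.05 -0.5" --pt "0 0 -0.17 0.78 0.2 0.1 -0.5" --pt "0 0 -0.22 0.95 0.27 0.15 -0.5" --pt "0 0 -0.27 1 0.3 0.15 -0.5" --pt "0 0 -0.32 1 0.3 0.15 -0.5" --pt "0 0 -0.32 1 0.3 0.15 -0.5"

```text
clock: 31.1
eef_pos: [467.8, 250.0, 112.7]
tcp_rot: [-3.141, -0.001, 2.74]
contact_force: [-0.8, 0.2, 1.0]
opening: 0.749
grasp_force: 0.0
```

Run:
```python
from plan import *
from h import *
plan((488.5,396.5,60,2.725,-.5,3))
```

```text
t 31.1 real p [467.8 250.  151.2] rot [-3.141e+00 -1.000e-03  2.740e+00] open 0.749 gf 0.0 q [ 0.49  0.3   1.91  0.    0.93 -0.68] F [-0.8  0.2  1. ]
0 - 6 [0.0, 0.0, 0.005, 0.153, 0.572, 0.364, -0.5] x 6
```

Emit:
carry_out --pt "0 0 0 0.05 0.19 0.1 -0.5" --pt "0 0 0.005 0.1 0.38 0.2 -0.5" --pt "0 0 0.005 0.153 0.572 0.3 -0.5" --pt "0 0 0.005 0.153 0.572 0.364 -0.5" --pt "0 0 0.005 0.153 0.572 0.364 -0.5" --pt "0 0 0.005 0.153 0.572 0.364 -0.5" --pt "0 0 0.005 0.153 0.572 0.364 -0.5"

```text
clock: 31.98
eef_pos: [489.4, 395.9, 23.4]
tcp_rot: [3.14, 0.001, 2.724]
contact_force: [-0.2, -0.7, 0.1]
opening: 0.748
grasp_force: 0.0
```

Run:
```python
from plan import *
from h import *
plan((488.5,396.5,2,2.725,-.5,3))
try: fit("eraser_center",yaw0=-.4,near=np.array([488,397]))
except Exception as e: print(e)
```

```text
t 31.98 real p [489.4 395.9  61.9] rot [3.140e+00 1.000e-03 2.724e+00] open 0.748 gf 0.0 q [ 0.68  0.55  1.74 -0.    0.84 -0.47] F [-0.2 -0.7  0.1]
0 - 5 [0.0, 0.0, 0.0, 0.004, 0.0, 0.24, -0.5] x 5
eraser_center none in top
eraser_center [487.661 397.567  -0.604] cost [np.float64(0.62)]
```

Emit:
carry_out --pt "0 0 0 0 0 0.15 -0.5" --pt "0 0 0 0 0 0.22 -0.5" --pt "0 0 0 0 0 0.244 -0.5" --pt "0 0 0 0 0 0.252 -0.5" --pt "0 0 0 0 0 0.252 -0.5" --force 30

```text
clock: 32.8
eef_pos: [489.2, 396.8, -40.1]
tcp_rot: [3.141, 0.0, 2.725]
contact_force: [-0.5, 0.2, 0.2]
opening: 0.751
grasp_force: 0.0
```

Emit:
carry_out --pt "0 0 0 0 0 0 1" --pt "0 0 0 0 0 0 1" --pt "0 0 0 0 0 0 1" --pt "0 0 0 0 0 0 1" --force 30

```text
clock: 33.3
eef_pos: [489.3, 396.9, -39.8]
tcp_rot: [3.14, 0.001, 2.725]
contact_force: [-1.5, -0.7, 5.8]
opening: 0.535
grasp_force: 31.2
```

Emit:
carry_out --pt "0 0 0 0 0 -0.04 1" --pt "0 0 0 0 0 -0.2 1" --pt "0 0 0 0 0 -0.4 1" --pt "0 0 0 0 0 -0.6 1" --pt "0 0 0 0 0 -0.7 1" --pt "0 0 0 0 0 -0.7 1"

```text
clock: 34.05
eef_pos: [490.0, 397.5, 137.1]
tcp_rot: [3.137, 0.002, 2.725]
contact_force: [0.4, 0.0, -1.0]
opening: 0.531
grasp_force: 30.9
```

Run:
```python
from plan import *
from h import *
plan((450,200,175,3.0,1),(407.9,-13.5,175,3.306,1,3))
print(r.sense()["contact_force"])
```

```text
t 34.05 real p [490.  397.5 175.6] rot [3.137e+00 2.000e-03 2.725e+00] open 0.531 gf 30.9 q [ 0.68  0.41  1.67 -0.    1.05 -0.48] F [ 0.4  0.  -1. ]
0 - 4 [0.001, 0.001, -0.087, -0.173, -0.787, -0.001, 1] x 4
4 - 11 [0.001, 0.001, -0.185, -0.365, -1.636, -0.004, 1] x 7
[ 0.43089931  0.04913423 -0.96113167]
```

Emit:
carry_out --pt "0 0 -0.02 -0.04 -0.2 0 1" --pt "0 0 -0.04 -0.09 -0.4 0 1" --pt "0 0 -0.06 -0.13 -0.6 0 1" --pt "0 0 -0.087 -0.173 -0.8 0 1" --pt "0 0 -0.12 -0.21 -1 0 1" --pt "0 0 -0.15 -0.21 -1 0 1" --pt "0 0 -0.185 -0.21 -1 0 1" --pt "0 0 -0.185 -0.21 -1 0 1"

```text
clock: 35.05
eef_pos: [434.8, 146.2, 133.3]
tcp_rot: [-3.141, -0.002, -2.978]
contact_force: [0.6, 0.1, -0.7]
opening: 0.529
grasp_force: 31.0
```

Run:
```python
from plan import *
plan((407.9,-13.5,175,3.306,1,3))
```

```text
t 35.05 real p [434.8 146.2 171.8] rot [-3.141e+00 -2.000e-03 -2.978e+00] open 0.529 gf 31.0 q [ 0.32  0.17  2.03  0.    0.94 -1.41] F [ 0.6  0.1 -0.7]
0 - 6 [0.0, -0.001, 0.0, 0.21, -0.613, -0.012, 1] x 6
```

Emit:
carry_out --pt "0 0 0 0.06 -0.2 -0.012 1" --pt "0 0 0 0.13 -0.4 -0.012 1" --pt "0 0 0 0.21 -0.613 -0.012 1" --pt "0 0 0 0.21 -0.613 -0.012 1" --pt "0 0 0 0.21 -0.613 -0.012 1" --pt "0 0 0 0.21 -0.613 -0.012 1"

```text
clock: 35.8
eef_pos: [409.1, -12.2, 137.1]
tcp_rot: [3.141, -0.0, -2.976]
contact_force: [1.0, -0.6, -0.5]
opening: 0.532
grasp_force: 31.1
```

Run:
```python
from plan import *
plan((407.9,-13.5,86,3.306,1,3))
from h import *
im2=r.grab_frame("scene")[:,:,::-1]
cv2.imwrite("pics/s11.png",cv2.resize(im2[110:250,230:350],None,fx=4,fy=4,interpolation=cv2.INTER_CUBIC))
```

```text
t 35.8 real p [409.1 -12.2 175.6] rot [ 3.141 -0.    -2.976] open 0.532 gf 31.1 q [-0.03  0.08  2.13  0.    0.93 -1.77] F [ 1.  -0.6 -0.5]
0 - 5 [0.0, 0.0, 0.0, 0.006, -0.005, 0.358, 1] x 5
```

View pics/s11.png

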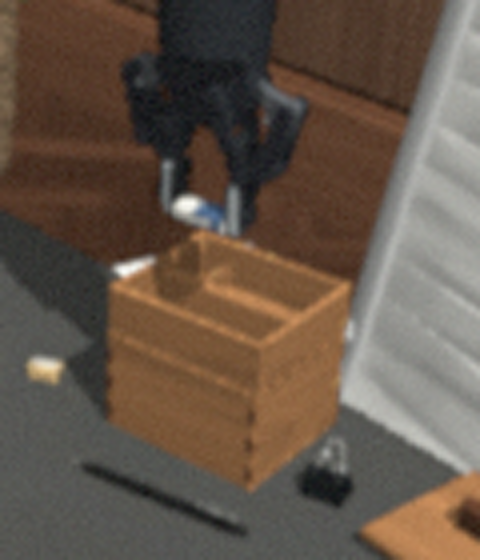

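Emit:
carry_out --pt "0 0 0 0.006 -0.005 0.1 1" --pt "0 0 0 0.006 -0.005 0.22 1" --pt "0 0 0 0.006 -0.005 0.31 1" --pt "0 0 0 0.006 -0.005 0.345 1" --pt "0 0 0 0.006 -0.005 0.356 1" --pt "0 0 0 0.006 -0.005 0.364 1" --pt "0 0 0 0.006 -0.005 0.364 1"

```text
clock: 36.72
eef_pos: [408.1, -14.6, 46.7]
tcp_rot: [-3.141, 0.001, -2.977]
contact_force: [0.7, 0.5, -0.3]
opening: 0.531
grasp_force: 31.1
```

Emit:
carry_out --pt "0 0 0 0 0 0.006 1" --pt "0 0 0 0 0 0.01 1" --pt "0 0 0 0 0 0.01 1"

```text
clock: 37.1
eef_pos: [407.9, -14.7, 44.1]
tcp_rot: [-3.141, 0.0, -2.977]
contact_force: [-1.7, -0.1, 6.0]
opening: 0.535
grasp_force: 31.7
```

Emit:
carry_out --pt "0 0 0 0 0 0 -0.3" --pt "0 0 0 0 0 0 -0.3" --pt "0 0 0 0 0 -0.05 -0.3" --pt "0 0 0 0 0 -0.2 -0.3" --pt "0 0 0 0 0 -0.4 -0.3" --pt "0 0 0 0 0 -0.45 0.2" --pt "0 0 0 0 0 -0.45 0.2" --pt "0 0 0 0 0 -0.45 0.2"

```text
clock: 38.1
eef_pos: [406.7, -14.6, 155.2]
tcp_rot: [3.141, -0.002, -2.977]
contact_force: [0.5, -0.7, -0.0]
opening: 0.401
grasp_force: 0.0
```

Run:
```python
from plan import *
from h import *
plan((430,-120,195,2.4,.2),(454.6,-240.9,120,1.502,.2,2))
try: fit("eraser_center",("top",),yaw0=.164,z=84)
except Exception as e: print(e)
fit("lid_center",yaw0=-.069,near=np.array([454,-241]))
```

```text
t 38.1 real p [406.7 -14.6 193.7] rot [ 3.141e+00 -2.000e-03 -2.977e+00] open 0.401 gf 0.0 q [-0.04  0.05  2.11 -0.    0.98 -1.78] F [ 0.5 -0.7 -0. ]
0 - 6 [0.0, -0.001, 0.289, -0.023, -0.431, -0.005, 0.2] x 6
6 - 14 [0.0, -0.001, 0.574, -0.041, -0.924, 0.294, 0.2] x 8
eraser_center [ 4.0527e+02 -7.4880e+00  3.1900e-01] cost [np.float64(1.23)]
lid_center [ 4.54505e+02 -2.40947e+02 -7.00000e-02] cost [np.float64(0.05), np.float64(0.07)]
```

Emit:
carry_out --pt "0 0 0.055 0 -0.08 0 0.2" --pt "0 0 0.11 0 -0.2 0 0.2" --pt "0 0 0.165 -0.01 -0.3 0 0.2" --pt "0 0 0.22 -0.02 -0.42 0 0.2" --pt "0 0 0.28 -0.02 -0.55 0 0.2" --pt "0 0 0.34 -0.03 -0.7 0.1 0.2" --pt "0 0 0.4 -0.04 -0.85 0.2 0.2" --pt "0 0 0.455 -0.041 -0.924 0.294 0.2"

```text
clock: 39.4
eef_pos: [456.0, -242.6, 81.6]
tcp_rot: [3.142, 0.0, 1.87]
contact_force: [-0.1, 0.8, 0.4]
opening: 0.401
grasp_force: 0.0
```

Run:
```python
from plan import *
plan((454.5,-240.9,85,1.501,.2,2))
```

```text
t 39.4 real p [ 456.  -242.6  120.1] rot [3.142 0.    1.87 ] open 0.401 gf 0.0 q [-0.49  0.33  1.96 -0.    0.85 -0.79] F [-0.1  0.8  0.4]
0 - 5 [0.0, 0.0, 0.117, 0.008, -0.004, 0.14, 0.2] x 5
```

Emit:
carry_out --pt "0 0 0.05 0.008 -0.004 0.05 0.2" --pt "0 0 0.1 0.008 -0.004 0.1 0.2" --pt "0 0 0.117 0.008 -0.004 0.14 0.2" --pt "0 0 0.117 0.008 -0.004 0.14 0.2" --pt "0 0 0.117 0.008 -0.004 0.14 0.2"

```text
clock: 40.02
eef_pos: [454.3, -239.3, 47.9]
tcp_rot: [-3.142, -0.0, 1.511]
contact_force: [0.2, -0.3, 0.6]
opening: 0.401
grasp_force: 0.0
```

Run:
```python
from plan import *
plan((454.5,-240.9,20,1.501,.2,2))
```

```text
t 40.02 real p [ 454.3 -239.3   86.4] rot [-3.142 -0.     1.511] open 0.401 gf 0.0 q [-0.49  0.38  1.99 -0.    0.78 -0.43] F [ 0.2 -0.3  0.6]
0 - 4 [0.0, 0.0, 0.003, -0.006, 0.001, 0.265, 0.2] x 4
```

Emit:
carry_out --pt "0 0 0.003 -0.006 0.001 0.12 0.2" --pt "0 0 0.003 -0.006 0.001 0.22 0.2" --pt "0 0 0.003 -0.006 0.001 0.26 0.2" --pt "0 0 0.003 -0.006 0.001 0.265 0.2" --pt "0 0 0.003 -0.006 0.001 0.265 1" --pt "0 0 0.003 -0.006 0.001 0.265 1" --pt "0 0 0.003 -0.006 0.001 0.265 1" --pt "0 0 0.003 -0.006 0.001 0.265 1" --force 80

```text
clock: 41.02
eef_pos: [454.9, -241.1, -17.5]
tcp_rot: [3.14, 0.001, 1.5]
contact_force: [-1.1, -0.3, 7.2]
opening: 0.142
grasp_force: 79.1
```

Emit:
carry_out --pt "0 0 0 0 0 -0.04 1" --pt "0 0 0 0 0 -0.2 1" --pt "0 0 0 0 0 -0.4 1" --pt "0 0 0 0 0 -0.6 1" --pt "0 0 0 0 0 -0.68 1" --pt "0 0 0 0 0 -0.68 1" --pt "0 0 0 0 0 -0.68 1"

```text
clock: 41.9
eef_pos: [453.5, -240.4, 150.7]
tcp_rot: [-3.14, -0.001, 1.5]
contact_force: [0.8, 0.8, -1.9]
opening: 0.141
grasp_force: 78.6
```

Run:
```python
from plan import *
plan((434.7,-9,190,1.735,1,3))
```

```text
t 41.9 real p [ 453.5 -240.4  189.2] rot [-3.14e+00 -1.00e-03  1.50e+00] open 0.141 gf 78.6 q [-0.49  0.23  1.91 -0.    1.   -0.42] F [ 0.8  0.8 -1.9]
0 - 8 [0.0, 0.0, -0.075, 0.918, -0.141, -0.003, 1] x 8
```

Emit:
carry_out --pt "0 0 -0.01 0.15 -0.02 0 1" --pt "0 0 -0.025 0.35 -0.05 0 1" --pt "0 0 -0.04 0.55 -0.08 0 1" --pt "0 0 -0.06 0.75 -0.11 0 1" --pt "0 0 -0.075 0.88 -0.135 0 1" --pt "0 0 -0.075 0.918 -0.141 0 1" --pt "0 0 -0.075 0.918 -0.141 0 1" --pt "0 0 -0.075 0.918 -0.141 0 1"

```text
clock: 42.9
eef_pos: [435.4, -10.2, 151.1]
tcp_rot: [-3.141, 0.0, 1.734]
contact_force: [0.6, -0.6, -1.3]
opening: 0.144
grasp_force: 78.5
```

Emit:
carry_out --pt "0 0 0 0 0 0.05 1" --pt "0 0 0 0 0 0.08 1" --pt "0 0 0 0 0 0.08 1" --pt "0 0 0 0 0 0.08 1"

```text
clock: 43.4
eef_pos: [435.4, -9.4, 131.4]
tcp_rot: [-3.141, -0.0, 1.735]
contact_force: [1.2, 0.2, -2.2]
opening: 0.141
grasp_force: 78.5
```

Run:
```python
from plan import *
from h import *
plan((434.9,-9,142,1.735,1,3))
z=r.sense()["eef_pos"][2]+38.5-21
im2=r.grab_frame("scene")[:,:,::-1];c=r.get_calibration("scene")
k=4;a=cv2.resize(im2[110:250,230:340],None,fx=k,fy=k,interpolation=cv2.INTER_CUBIC)
for nm,zz in(("tray_center",73),("lid_center",z)):
  m=(cv2.resize(render(c,nm,[434.7,-9.1,.164],zz)[110:250,230:340],None,fx=k,fy=k)>.5).astype(np.uint8)
  cv2.drawContours(a,cv2.findContours(m,0,1)[0],-1,(0,255,0),1)
cv2.imwrite("pics/s12.png",a)
```

```text
t 43.4 real p [435.4  -9.4 169.9] rot [-3.141 -0.     1.735] open 0.141 gf 78.5 q [-0.03  0.13  2.08 -0.    0.93 -0.19] F [ 1.2  0.2 -2.2]
0 - 4 [0.0, 0.0, 0.0, 0.002, -0.002, 0.112, 1] x 4
```

View pics/s12.png

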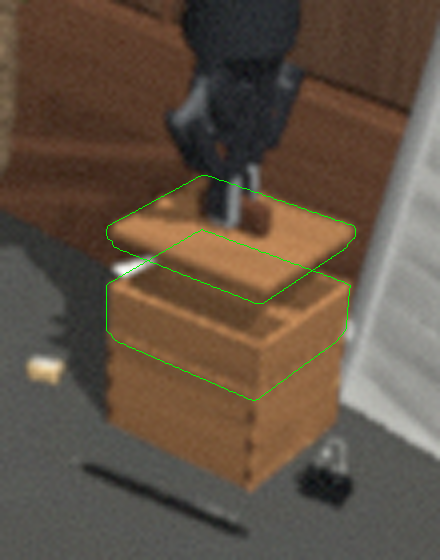

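Emit:
carry_out --pt "0 0 0 0 -0.002 0.05 1" --pt "0 0 0 0 -0.002 0.1 1" --pt "0 0 0 0 -0.002 0.12 1" --pt "0 0 0 0 -0.002 0.128 1" --pt "0 0 0 0 -0.002 0.136 1" --pt "0 0 0 0 -0.002 0.136 1"

```text
clock: 44.2
eef_pos: [435.0, -9.4, 97.6]
tcp_rot: [3.141, 0.0, 1.736]
contact_force: [-0.6, 0.6, -1.7]
opening: 0.141
grasp_force: 78.5
```

Emit:
carry_out --pt "0 0 0 0 0 0.008 1" --pt "0 0 0 0 0 0.013 1" --pt "0 0 0 0 0 0.013 1"

```text
clock: 44.58
eef_pos: [435.0, -9.4, 94.5]
tcp_rot: [3.141, 0.0, 1.736]
contact_force: [-2.0, 0.5, 3.4]
opening: 0.144
grasp_force: 79.2
```

Contact at the seated height (underside 112.0). Release and retreat.

Emit:
carry_out --pt "0 0 0 0 0 0.002 1" --pt "0 0 0 0 0 0.002 0.3" --pt "0 0 0 0 0 0.002 0.3" --pt "0 0 0 0 0 0.002 0.3" --pt "0 0 0 0 0 -0.1 0.3" --pt "0 0 0 0 0 -0.3 0.3" --pt "0 0 0 0 0 -0.5 0.3" --pt "0 0 0 0 0 -0.5 0.3"

```text
clock: 45.58
eef_pos: [437.5, -9.5, 222.7]
tcp_rot: [3.135, 0.001, 1.736]
contact_force: [0.3, 0.1, -0.1]
opening: 0.351
grasp_force: 0.0
```

Emit:
carry_out --pt "0 0 0 0.2 0 -0.1 0.3" --pt "0 0 0 0.4 0 -0.1 0.3" --pt "0 0 0 0.6 0 -0.1 0.3" --pt "0 0 0 0.8 0 -0.1 0.3" --pt "0 0 0 0.8 0 -0.1 0.3" --pt "0 0 0 0.8 0 -0.1 0.3"

```text
clock: 46.32
eef_pos: [401.5, 187.5, 243.3]
tcp_rot: [-3.14, 0.001, 1.737]
contact_force: [-0.4, 0.1, 0.2]
opening: 0.352
grasp_force: 0.0
```

Run:
```python
from h import *
M["lid_center"]=[M["lid_center"][0],M["lid_center"][2]]
fit("lid_center",yaw0=.164,z=112,near=np.array([434,-9]))
L=r.silhouettes("top","eraser_center");print([(d["score"],d["position"]) for d in L][:2])
print(r.sense()["clock"])
```

```text
lid_center [ 4.35831e+02 -9.18400e+00  1.66000e-01] cost [np.float64(0.04), np.float64(0.07)]
[]
46.575
```

The lid fits at the seated pose in both cameras and the robot is clear, so I'm handing in.

```bash
python3 -c '
from rig import r
print(r.sign_off())'
```

```text
the job is handed in; nothing more can be done
None
```

I packed the kit in the required order and handed it in at about 47 s: bottle and stamp in the box, tray seated, eraser in the tray, lid at its seated height. `sign_off` returned no verdict, and I saw no picture of the eraser after release. One thing to know about the robot: the fingertips sit about 38.5 mm above the reported TCP, so my first bottle grasp closed on air, and I corrected for that in every later move.

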